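# Set the wind-up kitchen timer without letting it spin

### The arm

A 6-joint arm with a two-finger parallel gripper is mounted at the origin on the work surface. World frame = base frame: x ahead of the robot, y to its left, z up, the work surface at z = 0. Lengths are in m, angles in rad, forces in N, time in s.
With the tool pointing down it reaches from about 0.375 to 0.9 m from the base axis. Payload 3.1 kg.
Tool frame: the origin (TCP) lies at the centre of the arm's flange, where the gripper is bolted on; the fingertips stand robot.tip_extent ahead of it and the grasp point (between the pads) lies 164 mm ahead of it (robot.tip_extent is the distance from the TCP to the fingertips, in m); z points along the fingers, y is the line along which they close (so a half turn about z gives the same grasp; the last joint's range is limited). The gripper opens to 87 mm and grips with 3 to 60 N. Pads are 19 mm wide; open, the fingers measure 117 mm over their backs; the gripper's body (75 mm by 190 mm) begins 51 mm behind the grasp point.
Start: joints at [0.999, 0.527, 1.433, -0, 1.181, -0.178], TCP at [0.24, 0.577, 0.405] pointing down, gripper open.
Joint ranges: [-3.08, 3.08], [-0.75, 2.2], [0.22, 2.44], [-1.43, 4.57], [0, 2.65], [-2.85, 2.85]. Speed limits (rad/s): [2.79, 2.79, 3.14, 3.14, 3.14, 3.14].

### API

Orientations are given as a unit quaternion [x, y, z, w].
In Python, from rig import get_obs, camera, hand_in, cut_out, robot gives the robot as it stands.
- The arm moves only by the tool step_arm, never from a script. Its argument "rows" is a list of rows, each a list of 6 numbers: the shift along the world's x, y, z in m, then the turn, a rotation vector about the world's x, y, z in degrees. A call has 1 to 12 rows; each row shifts and turns the commanded pose from where the row before left it; what a row does not reach is not made up. A row lasts 1/8 s, in which the tool goes at most 62.5 mm and 10.7 degrees, less where a joint would pass 70% of its speed; a pose out of reach is approached as far as the arm can. A call is refused whole if a number of a shift passes 0.0625 or a number of a turn 10.7, either way. A call with a gripper value outside its range is refused whole. "jaw" is the finger opening in m, from 0 to 0.087, set as the call begins (left out, the last holds). The fingers move at their own pace and stop on an object; "squeeze" is the grip in N (left out, the last holds). Time passes only in rows, so rows that do not move let the fingers close. It gives the time, the measured TCP pose, the force, the opening and the grip force at its end, in the units of the state.
- get_obs(): the state, without advancing time (a new reading comes with each control period).
- camera(name): name is "scene" or "top"; returns a dict with "pixels" (420x560x3 uint8, blue, green, red), "depth" (420x560 float32, m along the optical axis (not along the pixel's ray), 0 where there is no reading), "fov_y" (degrees; the focal length in pixels is half the picture's height over the tangent of half this angle, whatever the lens; pixels are square), "cx", "cy" (the principal point, pixels), "extrinsics" (4x4, takes a point from camera to world coordinates). Camera axes: x right, y up, looking along -z (the intrinsics and any distortion apply to the point x, -y, -z); pixel columns grow to the right and rows downward; lengths in m; the calibration is good to about 2 mm. A picture is of the moment at which its call begins.
- hand_in(): hands the job in; it is judged then, once.
Trained networks look in the newest picture that a camera, given by its name, has taken for a name from the list of things; names that differ only in an ending like _2 or _b are one class to them, and where a whole thing is asked for, a point or a joint stands for the part that bears it (a point fixed in the world has none). Each returns a list of dicts, best first, with "confidence" (0 to 1); they miss things now and then, are a little off and sometimes report something else, mostly with a low value. They report only what shows in the picture. A call takes as long as a camera call.
- cut_out(label, camera): "region" (420x560 bool, what is visible of it) and "extent" ([centre column, centre row, width, height] in pixels, round what is visible of it).
The state is a dict: "time": time; "q": joint angles; "joint_velocities": joint speeds; "joint_torque": joint torques, N m; "position": TCP position; "tool_rot": TCP orientation; "ft_force": force on the tool from outside, world axes, zero at the start; "moment": the same for the moment, N m; "grip_width": finger opening in m; "grip_force": force on a finger pad.
Only numpy, scipy, OpenCV 4.12 (cv2) and the standard library are available. Lean on these libraries where they do the work, as an engineer would, in place of code of your own. Each camera call takes 0.05 s, during which the arm holds its last target. There are 200 camera calls.

### The job

Set the wind-up timer on the chopping board to 10 minutes, the way such timers want it: wind its dial clockwise past 20 minutes first, then turn it back to 10 and let go. The timer is light and its dial stiff, so keep it held down with a steady, moderate push on the dial while turning, so that the timer itself neither spins nor slides on the board. Leave everything else where it stands.

Things in the scene. Friction and masses are not known exactly. Their poses are not given: they have to be found in the camera images.
- timer: Wind-up kitchen timer on the board: round white puck-like case 84 mm across, face at 31 mm, on four rubber feet (32 mm out), black bar-grip dial on top. Loose, about 0.17 kg: it spins with the dial unless pushed down by about 8 N or more while the dial turns (12 to 20 N is good); over 40 N on the board strains its clockwork. Origin: centre of its underside; z up, x away from the zero mark.
- zero_mark (a point): Zero mark: black block 8 mm wide on the rim of the timer's case, 42 mm from its axis, at face height; moves with the case. The face has 60 minute ticks, read clockwise from it, 6 degrees each; every fifth is thicker, every fifteenth longer; no numerals.
- dial_top (a point): Centre of the top of the dial's grip bar, on the timer's axis, 61 to 64 mm above its underside. Bar 46 x 12 mm, 24 mm tall, on a round skirt 42 mm across that turns with it and on which fingertips can rest; x along the bar, y across; pointer (white line, tab) at its -x end. Up to 3 mm of vertical play, unknown at the start: pushing down first takes it up (1 N), then loads the timer stiffly.
- dial (a joint): Turn of the dial relative to the case, rad: 0 with the pointer at the zero mark, growing clockwise seen from above (winding), 0.1047 per minute; stop at 5.9. 10 minutes = 1.047, 20 minutes = 2.094. Takes about 0.09 N m to wind, a little less to turn back; stays where it is left.
- board: wooden chopping board, 360 (x) by 560 (y) by 25 mm, does not move; origin at the centre of its underside. All the things listed but the spoon and the mug stand on it.
- pot: steel cooking pot with a copper bottom, 150 mm across, 85 mm tall, two loop handles; origin at the centre of its underside. To be left alone.
- strainer: green plastic strainer bowl, 150 mm across, 60 mm tall, with a flat handle; origin at the centre of its underside. To be left alone.
- saucer_a: white ceramic saucer, 136 mm across, 18 mm tall; origin at the centre of its underside. To be left alone.
- saucer_b: smaller white ceramic saucer, 124 mm across, 18 mm tall; origin at the centre of its underside. To be left alone.
- grinder: lidded brass saffron grinder, 66 mm across the foot, 107 mm tall with its crank, which turns freely and reaches 50 mm from its axis; origin at the centre of its underside. To be left alone.
- spoon: steel spoon, 190 mm long, lying on the counter beside the board; origin under its middle. To be left alone.
- mug: blue ceramic mug, 80 mm across, 95 mm tall, on the counter beside the board; origin at the centre of its underside. To be left alone.

How it is judged:
On the way:
1. the dial has been wound past 20 minutes (value of joint dial above 2.094 rad), for 0.1 s.
At the end, for the whole second after the job is handed in: After having been wound past 20 minutes, the dial stands at 10 minutes, within one minute (0.105 rad) either way, and is let go; the timer stands upright and at rest on the board with its zero mark within 12 mm of where it was at the start (value of joint dial between 0.942 and 1.152 rad and distance of zero_mark from where it was at the start of the episode below 0.012 m and angle between timer's own z axis and vertical below 0.08 rad and linear speed of timer below 0.02 m/s); the robot touches nothing.
It fails at once if the timer spun, slid or was lifted: its zero mark more than 12 mm from where it was at the start (distance of zero_mark from where it was at the start of the episode above 0.012 m).
It fails at once if the timer was pressed onto the board with more than 40 N (contact force between timer and board above 40 N).
It fails at once if another thing was moved by more than 20 mm (distance of any of pot, strainer, saucer_a, saucer_b, grinder, spoon, mug from where it was at the start of the episode above 0.02 m).
It also fails if it takes over 64 s, if anything falls off the work surface, if the arm or the gripper's body presses on something with over 40 N, if the wrist force passes 120 N, or if a joint passes its speed limit or range.

## Working session

There is one attempt and no reset: what is moved stays moved. The work goes in short steps, Python scripts to look and compute and a tool call to move; the robot and the scene stay as the last step left them, time stands still between calls to the robot, and variables do not carry over. Pictures are saved under pics/ and viewed, at most 10 in all, crops included, and the job is handed in when it is done.

Besides the shell and the picture viewer there is one more tool, called after "Request:" as a command line: name --pt "numbers of a row" for each row, then --argument value for the rest. step_arm: Moves the arm, as the interface text tells. Its arguments: {"type":"object","properties":{"rows":{"type":"array"},"jaw":{"type":"number"},"squeeze":{"type":"number"}},"required":["rows"]}

```bash
mkdir -p pics; cat > h.py <<'E'
import numpy as np, cv2
from rig import get_obs, camera, hand_in, cut_out, robot
def cloud(c):
    h,w=c["depth"].shape; f=h/2/np.tan(np.radians(c["fov_y"])/2)
    v,u=np.mgrid[:h,:w]; d=c["depth"]
    P=np.stack([(u-c["cx"])/f*d,-(v-c["cy"])/f*d,-d,np.ones_like(d)],-1)
    return (P@np.array(c["extrinsics"]).T)[...,:3]
E
python3 - <<'E'
from h import *
print(get_obs(), robot.tip_extent)
for n in("top","scene"):
    c=camera(n); cv2.imwrite(f"pics/{n}0.png",c["pixels"]); P=cloud(c)
    print(n,[k for k in c], c["extrinsics"])
    for l in("timer","zero_mark","dial_top","dial"):
        for r in cut_out(l,n)[:2]:
            m=r["region"]&(c["depth"]>0); p=P[m]
            print(n,l,r["confidence"],r["extent"],m.sum(),np.median(p,0).round(4) if len(p) else 0,p[:,2].max() if len(p) else 0)
    np.savez(f"{n}0.npz",px=c["pixels"],P=P)
E
```

```text
{'time': 0.0, 'q': array([ 9.98509768e-01,  5.28444666e-01,  1.43393615e+00,  4.20775093e-06,
        1.18139229e+00, -1.78492813e-01]), 'joint_velocities': array([ 0.00073527, -0.00098837,  0.00070321, -0.00075236, -0.00067552,
       -0.0009111 ]), 'joint_torque': array([ 1.74672947e-03, -4.40044999e+01, -1.76593423e+01,  6.32582442e-02,
        5.82715985e-02, -1.79646613e-04]), 'position': array([0.23957965, 0.57686898, 0.40377365]), 'tool_rot': array([ 1.95627777e-01,  9.80677615e-01, -1.01359470e-03, -4.01525178e-04]), 'ft_force': array([0.49232748, 0.20941924, 0.57897521]), 'moment': array([-0.05228095, -0.02125826, -0.06895214]), 'grip_force': 0.0, 'grip_width': 0.08709435007152387} 0.1822
top ['pixels', 'depth', 'fov_y', 'cx', 'cy', 'extrinsics'] [[-2.79183005e-02  9.81578847e-01 -1.89006710e-01  3.74829150e-01]
 [-9.99609543e-01 -2.76327496e-02  4.14629257e-03 -3.35805979e-03]
 [-1.15286201e-03  1.89048668e-01  9.81967042e-01  1.28062060e+00]
 [ 0.00000000e+00  0.00000000e+00  0.00000000e+00  1.00000000e+00]]
top timer 0.71 [214.3, 248.8, 38.4, 29.9] 927 [0.5075 0.1748 0.05
[... 418 characters left out ...]
9014  0.24672512 -0.37356486 -0.55402455]
 [ 0.02278997  0.80826418  0.58837881  0.92999474]
 [ 0.          0.          0.          1.        ]]
scene timer 0.79 [310.0, 192.9, 26.6, 16.9] 288 [0.5168 0.1639 0.0554] 0.09877981336520547
scene timer 0.17 [329.9, 221.6, 52.5, 57.2] 2437 [0.6891 0.1252 0.0694] 0.11155074107899055
scene zero_mark 0.71 [375.2, 192.2, 30.2, 27.5] 206 [0.5373 0.4142 0.0088] 0.02333766821679606
scene zero_mark 0.53 [312.4, 190.8, 26.9, 24.5] 317 [0.5162 0.1656 0.055 ] 0.09429415055704526
scene dial_top 0.65 [310.7, 187.4, 6.8, 16.3] 123 [0.5163 0.1719 0.0711] 0.08825683248438454
scene dial 0.59 [310.1, 188.4, 13.9, 11.6] 134 [0.5156 0.1734 0.0697] 0.09129854961579431
```

```bash
python3 - <<'E'
from h import *
a=np.load("top0.npz"); px=a["px"];P=a["P"]
crop=cv2.resize(px[223:279,180:250],None,fx=8,fy=8,interpolation=cv2.INTER_CUBIC)
cv2.imwrite("pics/crop0.png",crop)
s=np.load("scene0.npz")
cv2.imwrite("pics/crops0.png",cv2.resize(s["px"][165:225,275:355],None,fx=8,fy=8,interpolation=cv2.INTER_CUBIC))
# local heights
Z=P[...,2]; near=np.hypot(P[...,0]-.508,P[...,1]-.175)
for lo,hi in((.05,.062),(.075,.1)):
    m=(near<.05)&(Z>lo)&(Z<hi); q=P[m]
    (cx,cy),(w,h),an=cv2.minAreaRect(q[:,:2].astype(np.float32)*1000)
    print(lo,m.sum(),q.mean(0).round(4),np.percentile(q[:,2],[5,50,95]).round(4),cx,cy,w,h,an)
m=(near<.25)&(Z>.06)&(near>.05)
for y in np.arange(.0,.4,.02): print(round(y,2),[int(1000*(Z[(abs(P[...,0]-x)<.01)&(abs(P[...,1]-y)<.01)].max(initial=0))) for x in np.arange(.34,.76,.02)])
E
```

```text
0.05 606 [0.5091 0.1762 0.0568] [0.0526 0.0569 0.0608] 510.1783142089844 177.78546142578125 82.31366729736328 79.92789459228516 87.72538757324219
0.075 101 [0.5095 0.1774 0.088 ] [0.0805 0.0886 0.0933] 510.10009765625 177.6026153564453 12.490966796875 45.51308059692383 15.319459915161133
0.0 [8, 6, 1280, 5, 45, 45, 40, 35, 35, 38, 41, 46, 31, 33, 31, 32, 46, 40, 39, 39, 45]
0.02 [7, 6, 8, 5, 29, 46, 41, 37, 38, 40, 47, 46, 32, 32, 33, 31, 50, 48, 48, 46, 48]
0.04 [6, 6, 7, 5, 26, 48, 46, 41, 42, 47, 47, 31, 29, 29, 30, 30, 30, 31, 48, 46, 31]
0.06 [5, 6, 6, 5, 8, 30, 44, 46, 49, 44, 31, 32, 31, 30, 30, 107, 115, 118, 115, 113, 112]
0.08 [8, 7, 8, 6, 6, 29, 31, 31, 31, 32, 31, 31, 31, 32, 110, 117, 41, 43, 43, 42, 114]
0.1 [7, 7, 5, 5, 4, 30, 30, 32, 30, 30, 30, 29, 101, 103, 113, 40, 41, 42, 45, 44, 41]
0.12 [7, 5, 7, 4, 5, 30, 31, 31, 30, 29, 30, 31, 105, 99, 114, 43, 45, 42, 42, 41, 42]
0.14 [5, 5, 4, 7, 7, 31, 31, 60, 61, 61, 60, 31, 104, 104, 112, 45, 42, 44, 45, 42, 44]
0.16 [6, 7, 7, 8, 7, 31, 29, 61, 93, 91, 61, 32, 30, 99, 112, 106, 42, 42, 42, 44, 90]
0.18 [7, 8, 6, 8, 7, 29, 44, 63, 95, 93, 67, 52, 32, 32, 47, 114, 112, 44, 42, 105, 115]
0.2 [8, 7, 5, 6, 4, 30, 33, 61, 94, 88, 61, 32, 31, 33, 31, 29, 115, 114, 115, 113, 0]
0.22 [6, 4, 7, 6, 7, 29, 31, 58, 63, 60, 54, 32, 31, 32, 32, 33, 32, 32, 32, 30, 32]
0.24 [4, 6, 5, 6, 6, 30, 32, 31, 32, 30, 30, 31, 30, 32, 30, 31, 29, 31, 29, 32, 31]
0.26 [9, 5, 6, 5, 7, 28, 29, 31, 30, 32, 30, 28, 32, 31, 31, 30, 26, 27, 20, 22, 6]
0.28 [7, 7, 5, 5, 5, 5, 6, 8, 4, 6, 5, 7, 5, 6, 6, 5, 5, 7, 8, 6, 8]
0.3 [5, 6, 7, 7, 7, 6, 7, 7, 6, 8, 8, 6, 5, 5, 6, 7, 6, 5, 5, 7, 7]
0.32 [5, 7, 5, 6, 6, 6, 5, 7, 5, 4, 5, 6, 6, 7, 6, 5, 7, 6, 6, 6, 6]
0.34 [7, 4, 8, 6, 6, 5, 9, 6, 6, 6, 5, 6, 7, 5, 5, 7, 6, 5, 5, 7, 6]
0.36 [8, 5, 7, 7, 7, 5, 7, 5, 4, 7, 5, 8, 7, 8, 7, 5, 6, 10, 6, 7, 8]
0.38 [7, 6, 8, 5, 6, 5, 7, 6, 6, 5, 6, 7, 8, 17, 15, 7, 6, 5, 7, 5, 5]
```

View pics/top0.png

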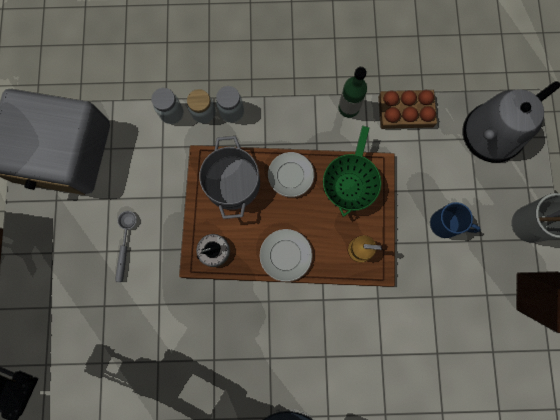

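View pics/crop0.png

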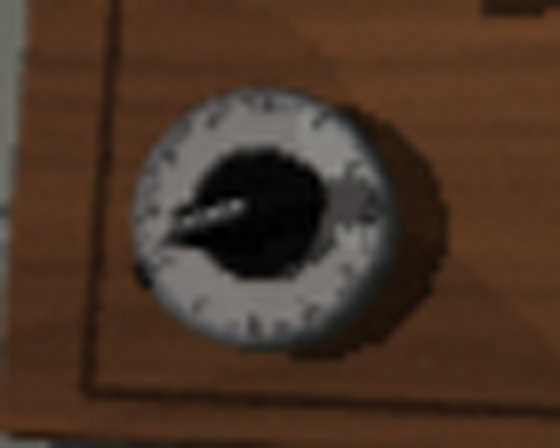

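View pics/crops0.png

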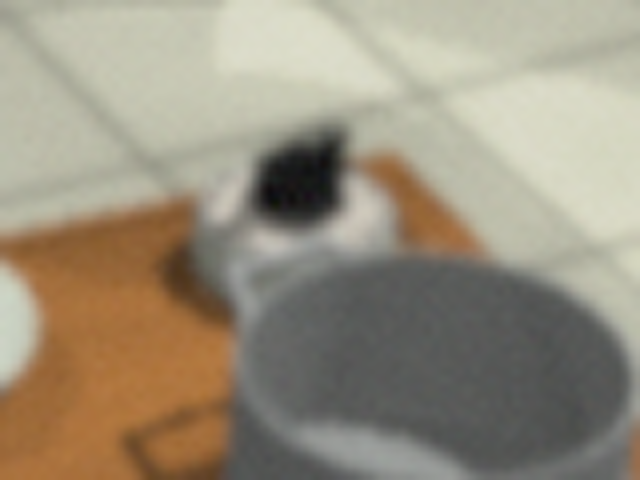

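The top view shows the timer at about (213,250), with the pot's handle to its right at about (232,212). In the crop the pointer is at about (165,240), pointing left and slightly down. The zero mark is at (142,275), so the dial reads about 2 min. In the scene view the pot partly hides the timer.

```bash
python3 - <<'E'
from h import *
a=np.load("top0.npz"); P=a["P"]; px=a["px"]; C=np.array([.37482915,-.00335806,1.2806206])
def at(u,v,z):
    p=P[int(round(v)),int(round(u))]; # ray from linear fit of normalised rays
    D=(P-C); D=D/D[...,2:]; ok=P[...,2]<1
    vv,uu=np.nonzero(ok[230:275,190:240]); A=np.c_[uu+190,vv+230,np.ones(len(uu))]
    s=np.linalg.lstsq(A,D[230:275,190:240][ok[230:275,190:240]][:,:2],rcond=None)[0]
    d=np.r_[np.array([u,v,1])@s,1]; return C+d*(z-C[2])
f=lambda x,y:(180+(x+.5)/8-.5,223+(y+.5)/8-.5)
c=np.array([.5100,.1776])
for n,x,y,z in(("zero",142,275,.056),("zero_low",145,280,.05),("tip",165,240,.075),("line_end",242,208,.088),("line_start",180,228,.088),("face L",132,215,.056),("face top",262,88,.056),("face bottom",262,342,.056),("face R",388,215,.056)):
    p=at(*f(x,y),z); r=p[:2]-c; print(n,p.round(4),np.hypot(*r).round(4),np.degrees(np.arctan2(r[1],r[0])).round(1))
m=(np.hypot(P[...,0]-.51,P[...,1]-.1776)<.03)&(P[...,2]>.079)
q=P[m]; w,v=np.linalg.eigh(np.cov(q[:,:2].T)); print(q.mean(0),np.degrees(np.arctan2(v[1,1],v[0,1])))
b=(P[...,0]>.45)&(P[...,0]<.6)&(P[...,1]>.225)&(P[...,1]<.25);print("board z",np.median(P[b][:,2]))
E
```

```text
zero [0.492  0.2149 0.056 ] 0.0414 115.7
zero_low [0.491 0.215 0.05 ] 0.042 116.9
tip [0.501  0.2043 0.075 ] 0.0282 108.6
line_end [0.5089 0.1782 0.088 ] 0.0012 152.2
line_start [0.5032 0.1974 0.088 ] 0.0209 108.8
face L [0.5113 0.2181 0.056 ] 0.0405 88.2
face top [0.5507 0.1766 0.056 ] 0.0407 -1.4
face bottom [0.4696 0.1767 0.056 ] 0.0404 -178.7
face R [0.509  0.1365 0.056 ] 0.0411 -91.4
[0.50983754 0.17688838 0.08845286] 105.06566657671137
board z 0.025792219238599756
```

Request:
step_arm --pt "0.0225 -0.033 0 0 0 -4.35" --pt "0.0225 -0.033 0 0 0 -4.35" --pt "0.0225 -0.033 0 0 0 -4.35" --pt "0.0225 -0.033 0 0 0 -4.35" --pt "0.0225 -0.033 0 0 0 -4.35" --pt "0.0225 -0.033 0 0 0 -4.35" --pt "0.0225 -0.033 0 0 0 -4.35" --pt "0.0225 -0.033 0 0 0 -4.35" --pt "0.0225 -0.033 0 0 0 -4.35" --pt "0.0225 -0.033 0 0 0 -4.35" --pt "0.0225 -0.033 0 0 0 -4.35" --pt "0.0225 -0.033 0 0 0 -4.35" --jaw 0.034 --squeeze 15

```text
time: 2.0
position: [0.5104, 0.18, 0.405]
tool_rot: [0.608, 0.794, 0.0, 0.0]
ft_force: [-1.1, 0.9, 0.6]
grip_width: 0.034
grip_force: 0.0
```

Request:
step_arm --pt "0 -0.003 -0.025 0 0 1.4" --pt "0 0 -0.035 0 0 0" --pt "0 0 -0.035 0 0 0" --pt "0 0 -0.03 0 0 0" --pt "0 0 -0.02 0 0 0" --pt "0 0 -0.008 0 0 0" --pt "0 0 0 0 0 0"

```text
time: 2.88
position: [0.5099, 0.1782, 0.2516]
tool_rot: [0.597, 0.802, -0.0, -0.0]
ft_force: [-0.3, 1.5, -0.2]
grip_width: 0.034
grip_force: 0.0
```

Request:
step_arm --pt "0 -0.001 -0.002 0 0 0" --pt "0 0 -0.001 0 0 0" --pt "0 0 -0.001 0 0 0" --pt "0 0 0 0 0 0"

```text
time: 3.38
position: [0.5098, 0.1772, 0.2479]
tool_rot: [0.597, 0.802, 0.0, 0.0]
ft_force: [-0.2, 1.4, -0.4]
grip_width: 0.0339
grip_force: 0.0
```

Request:
step_arm --pt "0 0 -0.001 0 0 0" --pt "0 0 0 0 0 0"

```text
time: 3.62
position: [0.5098, 0.1772, 0.2467]
tool_rot: [0.597, 0.802, 0.0, 0.0]
ft_force: [-0.1, 0.1, 0.8]
grip_width: 0.0342
grip_force: 0.1
```

Request:
step_arm --pt "0 0 -0.001 0 0 0" --pt "0 0 0 0 0 0"

```text
time: 3.88
position: [0.5098, 0.1772, 0.2457]
tool_rot: [0.597, 0.802, -0.0, -0.0]
ft_force: [-0.2, -0.2, -0.0]
grip_width: 0.034
grip_force: 0.1
```

Request:
step_arm --pt "0 0 -0.001 0 0 0" --pt "0 0 0 0 0 0"

```text
time: 4.12
position: [0.5097, 0.1771, 0.2447]
tool_rot: [0.597, 0.802, -0.0, -0.0]
ft_force: [-0.4, 0.3, 0.0]
grip_width: 0.034
grip_force: 0.0
```

Request:
step_arm --pt "0 0 -0.0005 0 0 0" --pt "0 0 0 0 0 0"

```text
time: 4.38
position: [0.5097, 0.1772, 0.2444]
tool_rot: [0.597, 0.802, -0.0, -0.0]
ft_force: [-0.8, 0.3, 1.6]
grip_width: 0.0339
grip_force: 1.2
```

Request:
step_arm --pt "0 0 -0.0005 0 0 0" --pt "0 0 0 0 0 0"

```text
time: 4.62
position: [0.5097, 0.1771, 0.2443]
tool_rot: [0.597, 0.802, 0.0, 0.0]
ft_force: [-1.4, -0.6, 6.2]
grip_width: 0.0341
grip_force: 3.0
```

Request:
step_arm --pt "0 0 -0.0003 0 0 0" --pt "0 0 0 0 0 0" --pt "0 0 0 0 0 0" --pt "0 0 0 0 0 0" --jaw 0.0 --squeeze 15

```text
time: 5.12
position: [0.5092, 0.177, 0.2443]
tool_rot: [0.597, 0.802, -0.001, -0.0]
ft_force: [-3.0, -1.3, 8.7]
grip_width: 0.0121
grip_force: 17.1
```

Request:
step_arm --pt "-0.0005 -0.0002 -0.0005 0 0 0" --pt "0 0 0 0 0 0" --pt "0 0 0 0 0 0"

```text
time: 5.5
position: [0.5089, 0.1769, 0.2442]
tool_rot: [0.597, 0.802, -0.0, -0.0]
ft_force: [-3.0, 0.4, 12.8]
grip_width: 0.0116
grip_force: 17.3
```

Request:
step_arm --pt "0 0 -0.0002 0 0 -2" --pt "0 0 0 0 0 -4" --pt "0 0 0 0 0 -4" --pt "0 0 0 0 0 -4" --pt "0 0 0 0 0 0"

```text
time: 6.12
position: [0.509, 0.1769, 0.2442]
tool_rot: [0.691, 0.723, -0.0, 0.0]
ft_force: [-2.5, -0.7, 12.5]
grip_width: 0.0118
grip_force: 17.5
```

```bash
python3 -c "
from h import *
o=get_obs();print(o['moment'],o['ft_force'],o['q'],o['tool_rot'])"
```

```text
[-0.25302566  0.59082621 -0.03556481] [-2.49388992 -0.65775904 12.53725328] [ 1.27086821e-01  6.58065007e-01  1.77646986e+00 -3.24562320e-04
  7.07111369e-01  8.14254740e-02] [ 6.90690963e-01  7.23150041e-01 -8.71946932e-05  6.50267368e-05]
```

Request:
step_arm --pt "0 0 -0.0002 0 0 -6" --pt "0 0 0 0 0 -6" --pt "0 0 0 0 0 -6" --pt "0 0 0 0 0 -6" --pt "0 0 0 0 0 -6" --pt "0 0 0 0 0 -6" --pt "0 0 0 0 0 0"

```text
time: 7.0
position: [0.509, 0.1769, 0.2442]
tool_rot: [0.88, 0.474, 0.0, 0.0]
ft_force: [-3.3, -1.0, 13.9]
grip_width: 0.0123
grip_force: 17.6
```

Request:
step_arm --pt "0 0 0 0 0 -6" --pt "0 0 0 0 0 -6" --pt "0 0 0 0 0 -6" --pt "0 0 0 0 0 -6" --pt "0 0 0 0 0 -6" --pt "0 0 0 0 0 -6" --pt "0 0 0 0 0 0"

```text
time: 7.88
position: [0.5091, 0.1768, 0.2442]
tool_rot: [0.984, 0.179, 0.0, 0.0]
ft_force: [-4.5, -2.1, 13.5]
grip_width: 0.0119
grip_force: 17.6
```

Request:
step_arm --pt "0 0 0 0 0 -6" --pt "0 0 0 0 0 -6" --pt "0 0 0 0 0 -6" --pt "0 0 0 0 0 -6" --pt "0 0 0 0 0 -6" --pt "0 0 0 0 0 -6" --pt "0 0 0 0 0 0" --pt "0 0 0 0 0 0"

```text
time: 8.88
position: [0.5091, 0.1767, 0.2442]
tool_rot: [0.991, -0.134, 0.0, 0.0]
ft_force: [-3.3, -1.6, 13.8]
grip_width: 0.0114
grip_force: 17.6
```

```bash
python3 -c "
from h import *
o=get_obs();q=o['tool_rot'];print(o['moment'],o['ft_force'],o['q'],2*np.degrees(np.arctan2(q[1],q[0]))-90)
for n,s in(('top',np.s_[215:287,170:266]),('scene',np.s_[165:225,275:355])): 
  c=camera(n);cv2.imwrite('pics/%s1.png'%n,cv2.resize(c['pixels'][s],None,fx=8,fy=8,interpolation=2))"
```

```text
[-0.34523348  0.68730645 -0.03134856] [-3.27179804 -1.55782936 13.80873672] [ 1.26822676e-01  6.58091505e-01  1.77647940e+00 -7.34857850e-04
  7.06814135e-01  1.96621277e+00] -105.35727442819274
```

View pics/top1.png

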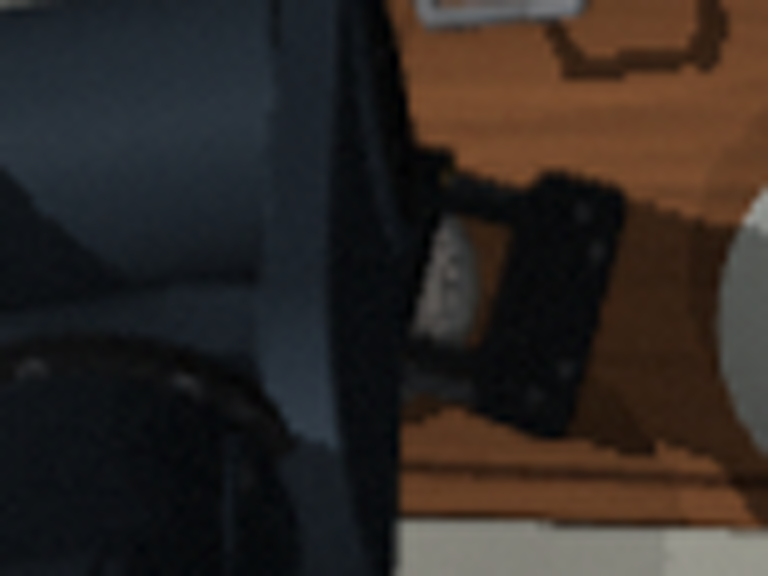

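The arm hides most of the timer in this view; only a strip of its face shows at about (450,280) and it hasn't visibly moved. I'll wind a little further as margin, then turn back to 10.

Request:
step_arm --pt "0 0 0 0 0 -5" --pt "0 0 0 0 0 0" --pt "0 0 0 0 0 0" --pt "0 0 0 0 0 3" --pt "0 0 0 0 0 6" --pt "0 0 0 0 0 6" --pt "0 0 0 0 0 6" --pt "0 0 0 0 0 6" --pt "0 0 0 0 0 6" --pt "0 0 0 0 0 0"

```text
time: 10.22
position: [0.5091, 0.1768, 0.2442]
tool_rot: [0.994, 0.111, 0.0, 0.0]
ft_force: [-3.7, -1.7, 14.1]
grip_width: 0.012
grip_force: 17.6
```

Request:
step_arm --pt "0 0 0 0 0 6" --pt "0 0 0 0 0 6" --pt "0 0 0 0 0 6" --pt "0 0 0 0 0 6" --pt "0 0 0 0 0 6" --pt "0 0 0 0 0 6" --pt "0 0 0 0 0 6" --pt "0 0 0 0 0 1.4" --pt "0 0 0 0 0 0" --pt "0 0 0 0 0 0"

```text
time: 11.48
position: [0.509, 0.1769, 0.2442]
tool_rot: [0.883, 0.47, 0.0, 0.0]
ft_force: [-4.1, -0.1, 13.0]
grip_width: 0.0118
grip_force: 17.6
```

```bash
python3 -c "
from h import *
o=get_obs();q=o['tool_rot'];print(o['moment'],o['ft_force'],2*np.degrees(np.arctan2(q[1],q[0]))-90)"
```

```text
[-0.28429018  0.70383797 -0.03809413] [-4.1267631  -0.12001216 13.01974887] -33.95705096061833
```

Request:
step_arm --pt "0 0 0 0 0 0" --pt "0 0 0 0 0 0" --pt "0 0 0 0 0 0" --jaw 0.034

```text
time: 11.85
position: [0.5115, 0.1765, 0.2443]
tool_rot: [0.883, 0.47, 0.004, 0.002]
ft_force: [3.1, -4.1, 9.0]
grip_width: 0.0313
grip_force: 4.2
```

Request:
step_arm --pt "0 0 0.001 0 0 0" --pt "0 0 0.003 0 0 0" --pt "0 0 0.015 0 0 0" --pt "0 0 0.03 0 0 0" --pt "0 0 0.04 0 0 0" --pt "0 0 0.04 0 0 0" --pt "0 0 0.03 0 0 0"

```text
time: 12.72
position: [0.5088, 0.1771, 0.4039]
tool_rot: [0.883, 0.47, 0.001, 0.0]
ft_force: [1.1, -0.3, 0.3]
grip_width: 0.0342
grip_force: 0.0
```

Request:
step_arm --pt "-0.0225 0.033 0 0 0 0" --pt "-0.0225 0.033 0 0 0 0" --pt "-0.0225 0.033 0 0 0 0" --pt "-0.0225 0.033 0 0 0 0" --pt "-0.0225 0.033 0 0 0 0" --pt "-0.0225 0.033 0 0 0 0" --pt "-0.0225 0.033 0 0 0 0" --pt "-0.0225 0.033 0 0 0 0" --pt "-0.0225 0.033 0 0 0 0" --pt "-0.0225 0.033 0 0 0 0" --pt "-0.0225 0.033 0 0 0 0" --pt "0 0 0 0 0 0"

```text
time: 14.22
position: [0.2596, 0.5414, 0.4019]
tool_rot: [0.882, 0.472, -0.0, -0.0]
ft_force: [0.4, 0.1, 0.2]
grip_width: 0.0337
grip_force: 0.0
```

```bash
python3 - <<'E'
from h import *
c=camera("top");P=cloud(c);cv2.imwrite("pics/crop2.png",cv2.resize(c["pixels"][223:279,180:250],None,fx=8,fy=8,interpolation=cv2.INTER_CUBIC))
for _ in range(4):
    P=cloud(camera("top"))
    for lo,hi in((.05,.062),(.078,.1)):
        m=(np.hypot(P[...,0]-.51,P[...,1]-.1776)<(.05 if lo<.06 else .03))&(P[...,2]>lo)&(P[...,2]<hi); q=P[m]
        print(cv2.minAreaRect(q[:,:2].astype(np.float32)*1000),end=" ")
    w,v=np.linalg.eigh(np.cov(q[:,:2].T)); print(np.degrees(np.arctan2(v[1,1],v[0,1])),q.mean(0))
np.savez("top2.npz",px=c["pixels"],P=P)
E
```

```text
((510.2460632324219, 177.6306610107422), (82.53900146484375, 79.79703521728516), 89.01213073730469) ((510.37469482421875, 177.49867248535156), (46.265594482421875, 11.663290977478027), 55.45222473144531) 56.52289263519379 [0.50985702 0.17685707 0.08611195]
((510.3822326660156, 177.65672302246094), (82.20314025878906, 80.0654067993164), 88.15432739257812) ((510.6025390625, 177.70431518554688), (44.65122604370117, 11.65012264251709), 55.20982360839844) 55.59156652488334 [0.50993297 0.17712898 0.08613019]
((510.23187255859375, 177.64657592773438), (82.2513656616211, 80.2399673461914), 88.49812316894531) ((510.335693359375, 177.33639526367188), (46.270572662353516, 11.60645580291748), 55.1816520690918) 55.695428404899154 [0.50979905 0.17698136 0.0856808 ]
((510.2703552246094, 177.86607360839844), (82.83238983154297, 80.0019760131836), 87.86357116699219) ((510.4342041015625, 177.4604034423828), (45.5612678527832, 11.631425857543945), 55.17691421508789) 55.75964353186377 [0.51003468 0.17730734 0.08630016]
```

View pics/crop2.png

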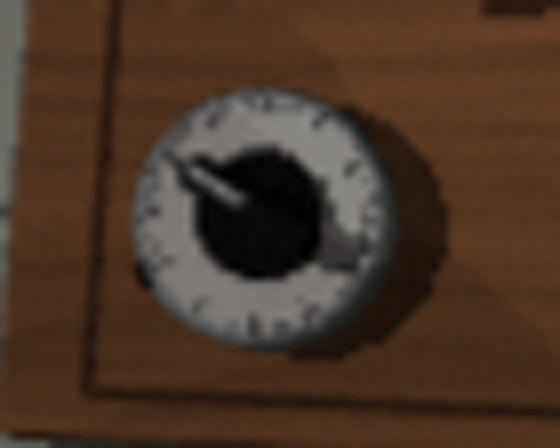

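The case looks the same as before, with the zero mark at about (142,275). The pointer now points to about (172,155), on what looks like the second thick tick. I'll check the zero direction against the tick pattern.

```bash
python3 - <<'E'
from h import *
for f in("top0.npz","top2.npz"):
    a=np.load(f);P=a["P"];g=a["px"].mean(-1)
    # smooth pixel->plane map at face height from linear ray fit
    C=np.array([.37482915,-.00335806,1.2806206]);S=np.s_[230:272,192:236]
    D=(P-C)[S];D=D/D[...,2:];vv,uu=np.mgrid[S];A=np.c_[uu.ravel(),vv.ravel(),np.ones(uu.size)]
    s=np.linalg.lstsq(A,D[...,:2].reshape(-1,2),rcond=None)[0]
    M=lambda u,v:(C[:2]+(np.c_[u,v,1]@s)[0]*(.056-C[2]))
    s2=np.linalg.inv(s[:2].T)
    th=np.radians(np.arange(0,360,.5));best=None
    for c in((.5101,.177),(.5101,.1776),(.5106,.177)):
      prof=0
      for r in np.arange(.030,.040,.001):
        X=np.c_[c[0]+r*np.cos(th),c[1]+r*np.sin(th)]
        uv=((X-C[:2])/(.056-C[2])-s[2])@s2.T
        prof=prof+cv2.remap(g.astype(np.float32),uv[:,0].astype(np.float32)[None],uv[:,1].astype(np.float32)[None],cv2.INTER_CUBIC)[0]
      p=prof-cv2.blur(prof[None],(81,1),borderType=cv2.BORDER_REFLECT)[0]
      p=np.clip(p,-np.percentile(abs(p),95),0); z=(p*np.exp(-12j*th)).sum()
      print(f,c,"tick phase mod 30:",np.degrees(np.angle(-z))/-12%30, abs(z)/abs(p).sum())
E
```

```text
top0.npz (0.5101, 0.177) tick phase mod 30: 26.94313054669402 0.6223564508100381
top0.npz (0.5101, 0.1776) tick phase mod 30: 27.081543383874372 0.6144731344223089
top0.npz (0.5106, 0.177) tick phase mod 30: 26.887867837817637 0.6508012386611401
top2.npz (0.5101, 0.177) tick phase mod 30: 26.334208148020718 0.6071576428285257
top2.npz (0.5101, 0.1776) tick phase mod 30: 26.283772794127433 0.5738275390750563
top2.npz (0.5106, 0.177) tick phase mod 30: 26.55334127031818 0.6264150478069612
```

```bash
python3 -c "
from rig import hand_in
print(hand_in())"
```

```text
the job is handed in; nothing more can be done
None
```

I wound the timer to about 22–23 minutes, turned it back and let go. The last picture puts the dial at about 61° (10.2 minutes) with the case where it started, and the job is handed in; no verdict came back.

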